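# Refit the control of a deli film wrapper and hold the knob pressed in

### The arm

A 7-joint arm with a two-finger parallel gripper is mounted at the origin on the work surface. World frame = base frame: x ahead of the robot, y to its left, z up, the work surface at z = 0. Lengths are in m, angles in rad, forces in N, time in s.
With the tool pointing down it reaches from about 0.425 to 0.875 m from the base axis. Payload 4.7 kg.
Tool frame: the origin (TCP) lies midway between the tips of the shut fingers; the grasp point (between the pads) lies 19 mm behind it; z points along the fingers, y is the line along which they close (so a half turn about z gives the same grasp; the last joint's range is limited). The gripper opens to 87 mm and grips with 3 to 60 N. Pads are 19 mm wide; open, the fingers measure 117 mm over their backs; the gripper's body (75 mm by 190 mm) begins 51 mm behind the grasp point.
Start: joints at [-1.166, 0.321, -0.07, 1.45, 0.023, 1.371, -0.057], TCP at [0.248, 0.601, 0.223] pointing down, gripper open.
Joint ranges: [-2.86, 2.86], [-0.3, 2.09], [-1.38, 1.24], [0.06, 2.45], [-1.56, 4.7], [0.09, 2.05], [-2.69, 2.69]. Speed limits (rad/s): [2.57, 2.57, 3.14, 3.14, 3.14, 3.14, 3.14].

### API

Orientations are given as a rotation vector (axis times angle).
In Python, from bench import monitor, cams, workorder gives the robot as it stands.
- The arm moves only by the tool move_arm, never from a script. Its arguments are lists of equal length, an entry for each row: "slide": the shift along the tool's x, y, z in cm, a list of three; "roll": the turn about the tool's z in rad. In form: {"slide": [[dx, dy, dz], ...], "roll": [roll, ...]}. A call has 1 to 20 rows; each row is the pose to reach, as a shift and turn from the pose commanded when the call began, along the tool's axes at that moment; what a row does not reach only later rows make up. A row lasts 1/10 s, in which the tool goes at most 50 mm and 8.59 degrees, less where a joint would pass 70% of its speed; a pose out of reach is approached as far as the arm can. A call with a gripper value outside its range is refused whole. "gripper" is the finger opening in cm, from 0 to 8.7, set as the call begins (left out, the last holds). The fingers move at their own pace and stop on an object; "squeeze" is the grip in N (left out, the last holds). Time passes only in rows, so rows that repeat a pose let the fingers close. It gives the time, the measured TCP pose, the force, the opening and the grip force at its end, in the units of the state.
- monitor.get_state(): the state, without advancing time (a new reading comes with each control period).
- cams.get_image(name): name is "scene" or "top" or "wrist"; returns the picture (400x640x3 uint8, red, green, blue); there is no depth.
- cams.get_calibration(name): a dict with "mtx" (3x3 intrinsics, pixels), "R" (3x3) and "t" (3): a world point X has camera coordinates R X + t. Camera axes: x right, y down, z forward; pixel columns grow to the right and rows downward; lengths in m; the calibration is good to about 2 mm. A picture is of the moment at which its call begins: read the wrist's pose just before it. get_calibration takes no time and is no camera call; for the wrist camera it gives the pose at the moment of the call.
- workorder.close_job(): hands the job in; it is judged then, once.
The state is a dict: "time": time; "joint_positions": joint angles; "qd": joint speeds; "joint_torque": joint torques, N m; "position": TCP position; "tool_rot": TCP orientation; "ft_force": force on the tool from outside, world axes, zero at the start; "torque": the same for the moment, N m; "grip_width": opening from 0.0 (shut) to 1.0 (fully open); "grip_force": force on a finger pad.
Only numpy, scipy, OpenCV 4.12 (cv2) and the standard library are available. Lean on these libraries where they do the work, as an engineer would, in place of code of your own. Each camera call takes 0.05 s, during which the arm holds its last target. There are 200 camera calls.

### The job

The film wrapper on the deli's back counter has been cleaned: put its aluminium cover plate back over the spindle and pins so that it lies flat on the rim of the control housing, then turn the black knob to suit the flat of the spindle and push it on until it is fully home. Press the knob in against the spindle's spring, most of the way, and keep it so (that resets the heater's cut-out): the job finishes while you are still holding it pressed in. Leave everything else on the counter where it is.

Things in the scene. Friction and masses are not known exactly. Their poses are not given: they have to be found in the camera images.
- cover_plate: loose aluminium cover plate, 58 x 102 x 9 mm (its own x, y, z), lying flat on the counter; a 20 mm hole in the middle and two 8 mm holes on its long centre line at y = +40 and -40 mm, all right through. Origin: centre of the underside. Either way round fits. Weighs 90 to 145 g
- knob: loose black plastic knob, 36 mm high, right way up on the counter: round skirt 48 mm across, 17 mm high, with a grip bar on top (see knob_grip). In its underside a D-shaped blind bore 14 mm deep and 15.6 mm across, its flat on the nose side (+x) 3.3 mm from the axis. Origin: centre of the underside; x towards the nose, z up. Weighs 70 to 120 g
- knob_grip (a point): point on the knob's axis 29 mm above its underside, in the middle of the upright grip bar. The bar is 14 mm wide (y), stands from 17 to 36 mm above the underside, has flat sides from x = -21 to +14 mm and then narrows to the pointer nose at x = +23.5 mm; a white line on top marks the nose end
- housing_rim (a point): point on the spindle axis level with the rim of the wrapper's control housing, 95 mm above the counter. The housing is an open steel box 54 x 98 mm outside (x, y), standing 35 mm above the deck at the wrapper's front right corner. The plate is home when its underside lies on the rim with its origin at this point and its long side along y
- pin_left (a point): foot, at rim level, of the housing's left pin, 40 mm to +y of housing_rim: upright, 6 mm across, 14 mm high, the last 4 mm tapered to 2 mm
- pin_right (a point): foot of the other, like pin, 40 mm to -y of housing_rim
- spindle_tip (a point): centre of the top of the brass D-shaped spindle in the housing, 30 mm above the rim when not pressed; 14 mm across, one flat 2.5 mm from the axis down its whole length, top edge bevelled 1 mm. x points out of the flat, z up. The knob goes on only with its x along this x (free within about 0.25 rad) and is home with its underside 14 mm below this point, then 7 mm above the plate until pressed
- spindle (a joint): angle of the spindle in the wrapper, rad, anticlockwise from above; 0: the flat faces the wrapper's +x (away from the robot when the wrapper stands square), limits -0.8 and 0.8. It turns stiffly (about 0.04 N m) and stays where it is left; any angle will do
- plunger (a joint): how far the spindle is pressed in, m: 0 free, 0.006 at the stop; the spring needs about 3 N to start and 9 N at the stop, and pushes it back out
- wrapper: the film wrapper, a fixed steel bench machine 360 x 440 mm, deck 60 mm high: control housing at the front right corner, brown sealing pad to the left of it, roll of film at the rear (up to 170 mm high). Origin: on the counter below the middle of the control housing; x points away from the robot when it stands square
- cheese_pack: bystander: wrapped tray of cheese on the sealing pad, 115 x 150 x 40 mm; origin: underside
- salami: bystander: short salami lying along its x, 130 mm long, 56 mm high; origin: underside
- cheese_block: bystander: block of cheese, 85 x 130 x 42 mm; origin: underside
- mustard_jar: bystander: jar, 66 mm across, 85 mm high; origin: underside
- label_roll: bystander: roll of paper labels lying flat, 72 mm across, 40 mm high; origin: underside
- screwdriver: bystander: screwdriver lying along its x, 200 mm long, 26 mm high; origin: below its middle
- sauce_dish: bystander: steel dish on the wrapper's deck behind the housing, 84 mm across, 35 mm high; origin: underside
Things that resemble listed ones, but are neither listed nor needed, are in the scene too. Of the things like the cover_plate, leave any that is pink; of the rest the smaller one is meant.

How it is judged:
On the way, in this order (a step that is already met when the one before it is completed fails the run):
1. the cover plate lies flat on the rim, over both pins and the spindle (z of cover_plate in the frame of housing_rim between -0.0025 and 0.0025 m and horizontal distance between cover_plate and housing_rim below 0.0035 m and angle between the y axis of cover_plate and the y axis of housing_rim, either way round below 0.08 rad and angle between cover_plate's own z axis and vertical below 0.05 rad), for 0.2 s.
2. the knob is fully on the spindle, above the plate (all of step 1 and z of knob in the frame of spindle_tip below -0.0115 m and horizontal distance between knob and spindle_tip below 0.0035 m and angle between the x axis of knob and the x axis of spindle_tip, either way round below 0.45 rad and angle between knob's own z axis and vertical below 0.1 rad), for 0.2 s.
At the end, for the whole second after the job is handed in: Plate flat on the rim (2.5 mm in height, 3.5 mm sideways, 0.08 rad); knob on the spindle within 2.5 mm of home, upright; fingers still on it with over 1 N and the spindle pressed in by more than 3 of its 6 mm. No bystander moved over 40 mm (all of step 2 and value of joint plunger above 0.003 m and contact force between the fingers and knob above 1 N); the arm keeps its last pose, push and grip.
It fails at once if a bystander is moved by more than 40 mm (distance of any of cheese_pack, salami, cheese_block, mustard_jar, label_roll, screwdriver, sauce_dish from where it was at the start of the episode above 0.04 m).
It also fails if it takes over 58 s, if anything falls off the work surface, if the arm or the gripper's body presses on something with over 40 N, if the wrist force passes 120 N, or if a joint passes its speed limit or range.

## Working session

There is one attempt and no reset: what is moved stays moved. The work goes in short steps, Python scripts to look and compute and a tool call to move; the robot and the scene stay as the last step left them, time stands still between calls to the robot, and variables do not carry over. Pictures are saved under pics/ and viewed, at most 10 in all, crops included, and the job is handed in when it is done.

Besides the shell and the picture viewer there is one more tool, called after "Emit:" as name([rows], argument=value, ...), one row to a line, values as JSON. move_arm: Moves the arm, as the interface text tells. Its arguments: {"type":"object","properties":{"slide":{"type":"array","items":{"type":"array","items":{"type":"number"}}},"roll":{"type":"array","items":{"type":"number"}},"gripper":{"type":"number"},"squeeze":{"type":"number"}},"required":["slide","roll"]}

```bash
mkdir -p pics
python3 - <<'E'
from bench import monitor, cams
import cv2
for n in ["top","scene"]:
    im=cams.get_image(n); cv2.imwrite(f"pics/{n}0.png",im[:,:,::-1]); c=cams.get_calibration(n); print(n,c)
s=monitor.get_state(); print(s)
E
```

```text
top {'mtx': array([[447.05874643,   0.        , 309.18620499],
       [  0.        , 447.05874643, 198.01186419],
       [  0.        ,   0.        ,   1.        ]]), 'R': array([[ 0.02337793, -0.99971907,  0.00390459],
       [-0.97702986, -0.02367451, -0.2117833 ],
       [ 0.21181624,  0.00113615, -0.97730885]]), 't': array([-0.03024557,  0.53959489,  1.11528614])}
scene {'mtx': array([[371.07518366,   0.        , 316.71566568],
       [  0.        , 371.07518366, 190.33733234],
       [  0.        ,   0.        ,   1.        ]]), 'R': array([[ 0.84002256,  0.54234577, -0.01493862],
       [ 0.4009402 , -0.63908317, -0.65636854],
       [-0.36552572,  0.54537489, -0.7542925 ]]), 't': array([-0.43737436, -0.15819549,  1.42672842])}
{'time': 0.1, 'joint_positions': array([-1.16588995,  0.32174796, -0.07007515,  1.45156063,  0.02261783,
        1.37078004, -0.05690095]), 'qd': array([ 0.00051524, -0.0008906 ,  0.00062695, -0.00339637,  0.00034436,
       -0.00269996,  0.00171324]), 'joint_torque': array([-3.11798940e-04, -4.92575276e+01, -4.05898131e-01, -3.13401926e+01,
       -6.40379917e-02,  3.95875785e-02,  6.20505648e-05]), 'position': array([0.24747583, 0.6005133 , 0.22156757]), 'tool_rot': array([-6.09901931e-01, -3.08159590e+00,  2.66263290e-03]), 'ft_force': array([-0.03994765, -0.60863487,  0.13576172]), 'torque': array([ 0.0096346 ,  0.01490126, -0.02035659]), 'grip_force': 0.0, 'grip_width': 0.9970569809814324}
```

View pics/top0.png

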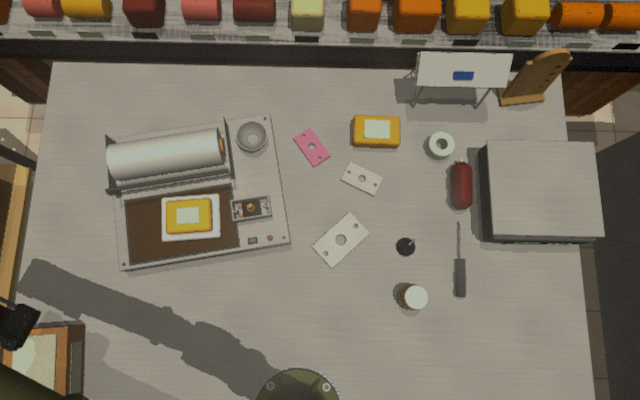

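View pics/scene0.png

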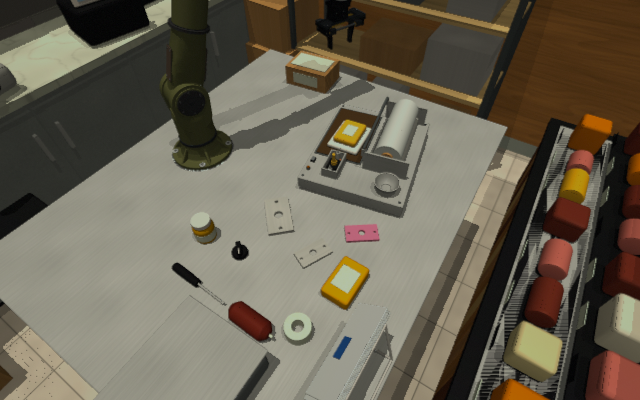

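The top view shows three plate-like things: pink at (312,147), a small grey one at (362,179) and a large grey one at (341,239). Once pink is excluded, the smaller grey one at (362,179) fits. The housing is at (251,208), the knob at (405,246) and the dish at (251,137). I'll confirm in one enlarged crop.

```bash
cat > h.py <<'E'
import numpy as np, cv2
from scipy.spatial.transform import Rotation as Ro
from bench import monitor, cams
def ray(c,px,z):
    "pixel(s) -> world points on the plane at height z"
    px=np.atleast_2d(px).astype(float); C=-c["R"].T@c["t"]
    d=(np.c_[px,np.ones(len(px))]@np.linalg.inv(c["mtx"]).T)@c["R"]
    return C+d*((z-C[2])/d[:,2])[:,None]
def proj(c,X):
    p=(np.atleast_2d(X)@c["R"].T+c["t"])@c["mtx"].T; return p[:,:2]/p[:,2:]
def pose():
    s=monitor.get_state(); return np.array(s["position"]),Ro.from_rotvec(s["tool_rot"]),s
def plan(target,ydir=None):
    "slide (cm) and roll to bring the TCP to target with tool y along ydir (world xy angle)"
    p,R,s=pose(); roll=0
    if ydir is not None:
        v=R.inv().apply([np.cos(ydir),np.sin(ydir),0]); roll=np.arctan2(-v[0],v[1])
        roll=(roll+np.pi/2)%np.pi-np.pi/2
    return np.round(R.inv().apply(np.array(target)-p)*100,2),round(roll,3),s["joint_positions"][6].round(2)
def snap(n):
    c=cams.get_calibration(n); im=cams.get_image(n)[:,:,::-1].copy(); return c,im
E
python3 - <<'E'
from h import *
c=cams.get_calibration("top"); im=cv2.imread("pics/top0.png")
cv2.imwrite("pics/crop1.png",cv2.resize(im[120:270,225:435],(798,570),interpolation=cv2.INTER_CUBIC))
for n,p,z in [("plate",(362,179),.009),("big",(341,239),.009),("knob",(405,246),.02),("housing",(251,208),.095),("dish",(251,137),.09)]:
    print(n,ray(c,p,z).round(3))
m=((im.astype(int).min(2)>150)*255).astype(np.uint8)
cw=cams.get_calibration("wrist"); p,R,s=pose()
print("cam pos",-cw["R"].T@cw["t"]-p, R.inv().apply(-cw["R"].T@cw["t"]-p), R.as_matrix().T@cw["R"].T, cw["mtx"])
E
```

```text
plate [[ 0.608 -0.162  0.009]]
big [[ 0.44  -0.105  0.009]]
knob [[ 0.424 -0.274  0.02 ]]
housing [[0.503 0.129 0.095]]
dish [[0.693 0.139 0.09 ]]
cam pos [-0.07376682  0.02992472  0.16301048] [ 0.07958589 -0.00070817 -0.16301851] [[-1.75462088e-03 -9.56718262e-01 -2.91010461e-01]
 [ 9.99998433e-01 -1.61081224e-03 -7.33735303e-04]
 [ 2.33214751e-04 -2.91011293e-01  9.56719590e-01]] [[311.01730006   0.         319.85578383]
 [  0.         311.01730006 201.45597271]
 [  0.           0.           1.        ]]
```

View pics/crop1.png

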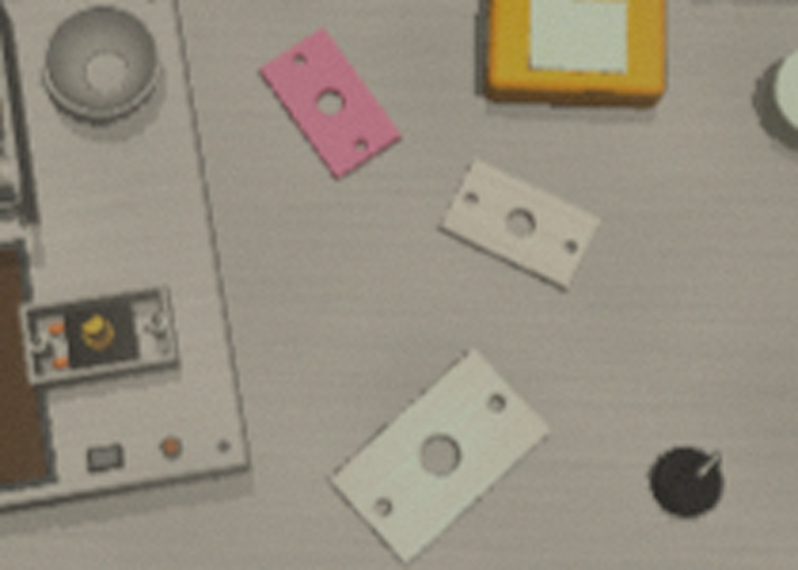

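The crop confirms it: the smaller non-pink plate is the cream one at crop (520,223). Pink is at (330,102) and the big one at (440,455). The knob is at crop (686,482) with its white line to the upper right, and the housing with its D spindle is at (98,330). Next I'll look at the housing from above with the wrist camera.

Run:
```python
from h import *
c=cams.get_calibration("top")
f=np.array([225,120]); k=3.8
a=ray(c,f+np.array([[30,375],[178,358],[98,330]])/k,.095); d=a[0]-a[1]
print(a.round(3),np.arctan2(d[1],d[0])-np.pi/2)
print(plan([.503,.129,.25],.14))
a=ray(c,f+np.array([[470,197],[572,246]])/k,.009); d=a[0]-a[1]; print("plate",a.mean(0),np.arctan2(d[1],d[0])-np.pi/2,np.linalg.norm(d))
```

```text
[[0.474 0.173 0.095]
 [0.488 0.076 0.095]
 [0.506 0.13  0.095]] 0.14043594650055335
(array([-41.59, -33.87,  -2.78]), np.float64(1.04), np.float64(-0.06))
plate [ 0.61010222 -0.16213279  0.009     ] -0.44128045545474515 0.08198909395415158
```

Emit:
move_arm([
  [-41.6, -33.9, -2.8],
  [-41.6, -33.9, -2.8],
  [-41.6, -33.9, -2.8],
  [-41.6, -33.9, -2.8],
  [-41.6, -33.9, -2.8],
  [-41.6, -33.9, -2.8],
  [-41.6, -33.9, -2.8],
  [-41.6, -33.9, -2.8],
  [-41.6, -33.9, -2.8],
  [-41.6, -33.9, -2.8],
  [-41.6, -33.9, -2.8],
  [-41.6, -33.9, -2.8],
  [-41.6, -33.9, -2.8],
  [-41.6, -33.9, -2.8],
  [-41.6, -33.9, -2.8],
  [-41.6, -33.9, -2.8],
  [-41.6, -33.9, -2.8],
  [-41.6, -33.9, -2.8],
], roll=[1.04, 1.04, 1.04, 1.04, 1.04, 1.04, 1.04, 1.04, 1.04, 1.04, 1.04, 1.04, 1.04, 1.04, 1.04, 1.04, 1.04, 1.04], gripper=8.7)

```text
time: 1.9
position: [0.503, 0.1295, 0.2506]
tool_rot: [-2.06, -2.372, -0.0]
ft_force: [-1.1, 0.1, -0.3]
grip_width: 1.002
grip_force: 0.0
```

Run:
```python
from h import *
p,R,s=pose(); print(p,s["time"],s["joint_positions"].round(2))
c,im=snap("wrist"); np.savez("pics/w1.npz",**c); cv2.imwrite("pics/w1full.png",im)
q=proj(c,[.504,.129,.095])[0]; print(q)
x,y=(q-[100,75]).astype(int); x=max(x,0);y=max(y,0);print(x,y)
cv2.imwrite("pics/w1.png",cv2.resize(im[y:y+150,x:x+200],(800,600),interpolation=cv2.INTER_CUBIC))
```

```text
[0.50297653 0.12951239 0.25056007] 1.9 [-0.7   0.02  0.41  1.74 -0.01  1.38 -0.15]
[320.76773746 185.96386938]
220 110
```

View pics/w1.png

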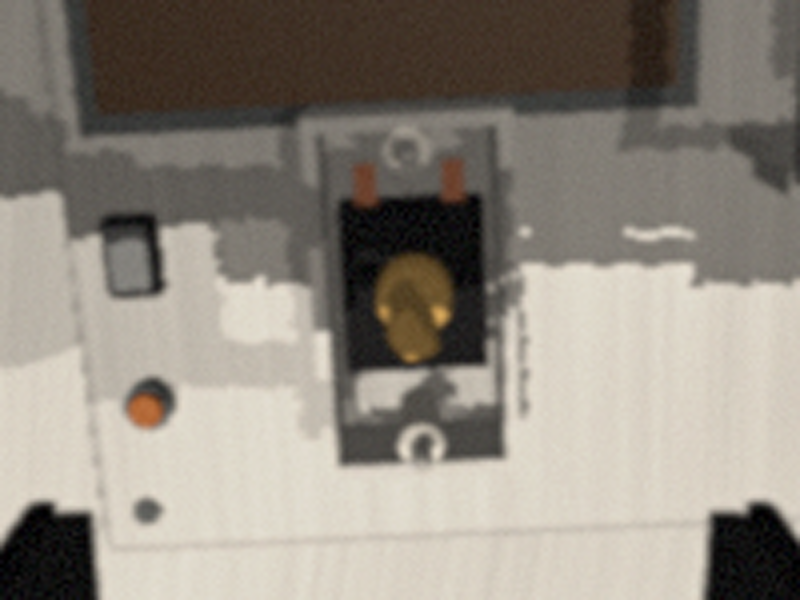

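The housing is seen from the side here: pins near crop (407,148) and (421,444), spindle near (414,310) leaning. I'll put the camera straight above it and closer, to remove parallax.

Emit:
move_arm([
  [-4, 0, 4],
  [-8, 0, 8],
  [-8, 0, 8],
  [-8, 0, 8],
  [-8, 0, 8],
], roll=[0, 0, 0, 0, 0])

```text
time: 2.45
position: [0.5149, 0.0512, 0.1715]
tool_rot: [2.06, 2.372, 0.003]
ft_force: [-0.8, 0.6, -0.1]
grip_width: 0.995
grip_force: 0.0
```

Run:
```python
from h import *
p,R,s=pose(); print(p,s["time"])
c,im=snap("wrist"); np.savez("pics/w2.npz",**c); cv2.imwrite("pics/w2full.png",im)
q=proj(c,[.504,.129,.095])[0]; print(q)
x,y=np.maximum((q-[100,75]).astype(int),0);print(x,y, (-c["R"].T@c["t"]))
cv2.imwrite("pics/w2.png",cv2.resize(im[y:y+150,x:x+200],(800,600),interpolation=cv2.INTER_CUBIC))
```

```text
[0.51485094 0.05124581 0.17145747] 2.45
[319.78609074 107.94942799]
219 32 [0.50371657 0.12957453 0.33455472]
```

View pics/w2.png

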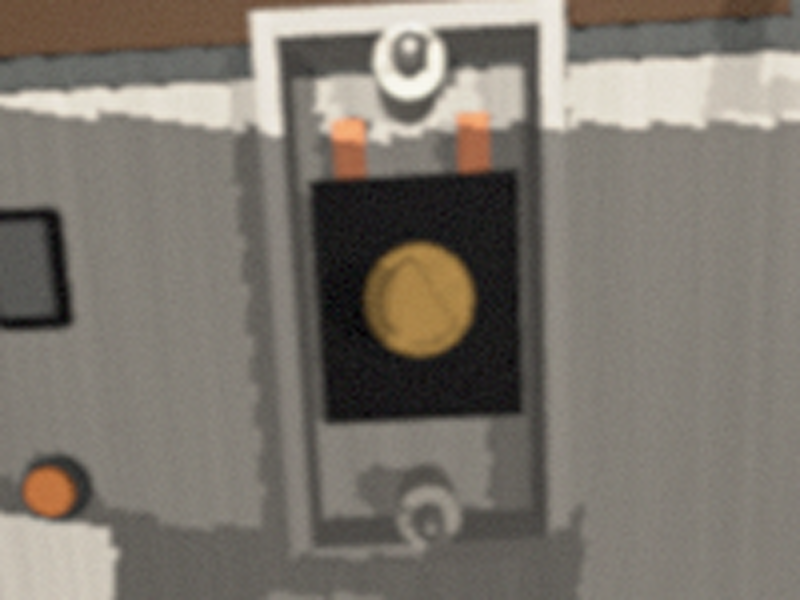

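```bash
cat > ov.py <<'E'
from h import *
c=dict(np.load("pics/w2.npz")); im=cv2.imread("pics/w2full.png"); o=np.array([219,32])
for z,P in [(.095,[[409,62],[430,515]]),(.109,[[411,46],[431,526]])]:
    a=ray(c,o+np.array(P)/4-.375,z); d=a[0]-a[1]; print(z,a.round(4).tolist(),a.mean(0).round(4),np.linalg.norm(d).round(4),np.arctan2(-d[0],d[1]).round(3))
E
python3 ov.py
python3 - <<'E'
from h import *
im=cv2.imread("pics/w2full.png"); o=np.array([219,32])
def patch(x0,y0,x1,y1,w,h):
    p=im[32+y0//4:32+y1//4,219+x0//4:219+x1//4]
    g=cv2.GaussianBlur(cv2.normalize(p,None,0,255,cv2.NORM_MINMAX),(0,0),.6)
    return cv2.resize(g,(w,h),interpolation=cv2.INTER_CUBIC)
a=patch(340,0,480,120,420,360); b=patch(360,460,500,580,420,360)
p=im[32+55:32+95,219+85:219+125].astype(float)
lo=np.percentile(p[14:26,14:26],3,axis=(0,1)); hi=np.percentile(p[14:26,14:26],99,axis=(0,1))
p=np.clip((cv2.GaussianBlur(p,(0,0),.6)-lo)/(hi-lo)*255,0,255).astype(np.uint8)
s=cv2.resize(p,(376,376),interpolation=cv2.INTER_CUBIC)
out=np.zeros((600,800,3),np.uint8); out[:300,:350]=cv2.resize(a,(350,300)); out[300:,:350]=cv2.resize(b,(350,300)); out[:440,360:]=cv2.resize(s,(440,440))
cv2.imwrite("pics/d2.png",out)
E
```

```text
0.095 [[0.4991, 0.1695, 0.095], [0.5142, 0.0912, 0.095]] [0.5067 0.1303 0.095 ] 0.0797 0.191
0.109 [[0.4994, 0.1695, 0.109], [0.5141, 0.0915, 0.109]] [0.5067 0.1305 0.109 ] 0.0794 0.186
```

View pics/d2.png

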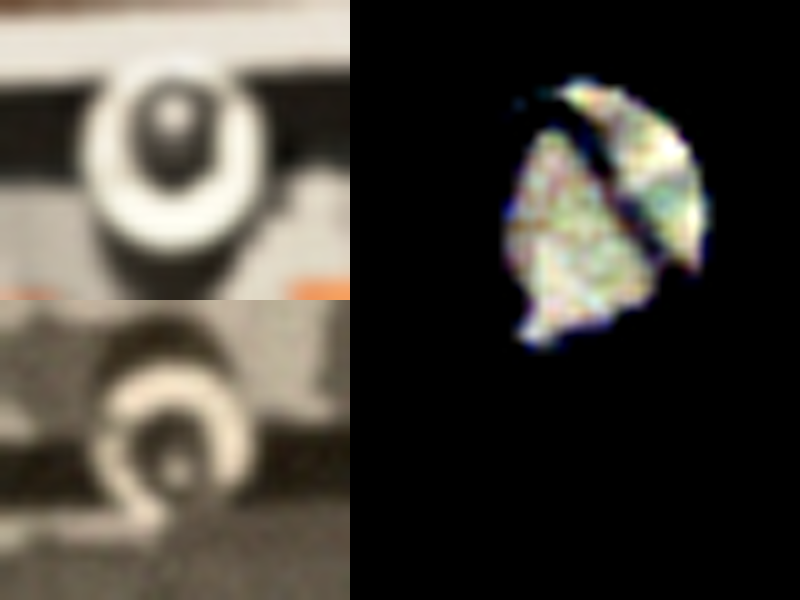

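The crop shows the pins as bright rings centred at crop (409,62) and (429,517). The spindle flat runs from upper left to lower right and faces upper right, about 0.61 rad above image right. So the housing centre is about (0.5067, 0.1303), yaw about 0.188, and the spindle x is at about 0.75 rad in the world frame. Next I'll put the camera over the plate.

Run:
```python
from h import *
print(plan([.576,-.234,.10],-.44))
```

```text
(array([-29.16,   1.96,   7.16]), np.float64(0.582), np.float64(0.02))
```

Emit:
move_arm([
  [-29.2, 2, 3],
  [-29.2, 2, 7.2],
  [-29.2, 2, 7.2],
  [-29.2, 2, 7.2],
  [-29.2, 2, 7.2],
  [-29.2, 2, 7.2],
  [-29.2, 2, 7.2],
  [-29.2, 2, 7.2],
  [-29.2, 2, 7.2],
  [-29.2, 2, 7.2],
  [-29.2, 2, 7.2],
], roll=[0.58, 0.58, 0.58, 0.58, 0.58, 0.58, 0.58, 0.58, 0.58, 0.58, 0.58])

```text
time: 3.6
position: [0.5758, -0.2343, 0.0993]
tool_rot: [-2.65, -1.687, -0.003]
ft_force: [-0.7, -0.6, 1.3]
grip_width: 1.003
grip_force: 0.0
```

Run:
```python
from h import *
p,R,s=pose(); print(p,s["time"],s["joint_positions"].round(2))
c,im=snap("wrist"); np.savez("pics/w3.npz",**c); cv2.imwrite("pics/w3full.png",im)
g=cv2.cvtColor(im,cv2.COLOR_BGR2GRAY)
q=proj(c,[.610,-.162,.009])[0]; x,y=np.maximum((q-[100,75]).astype(int),0);print(q,x,y)
cv2.imwrite("pics/w3.png",cv2.resize(im[y:y+150,x:x+200],(800,600),interpolation=cv2.INTER_CUBIC))
```

```text
[ 0.57581963 -0.23434354  0.09932821] 3.6 [-0.2   0.41  0.69  1.69 -0.28  1.14  0.12]
[319.41713156 106.25607607] 219 31
```

View pics/w3.png

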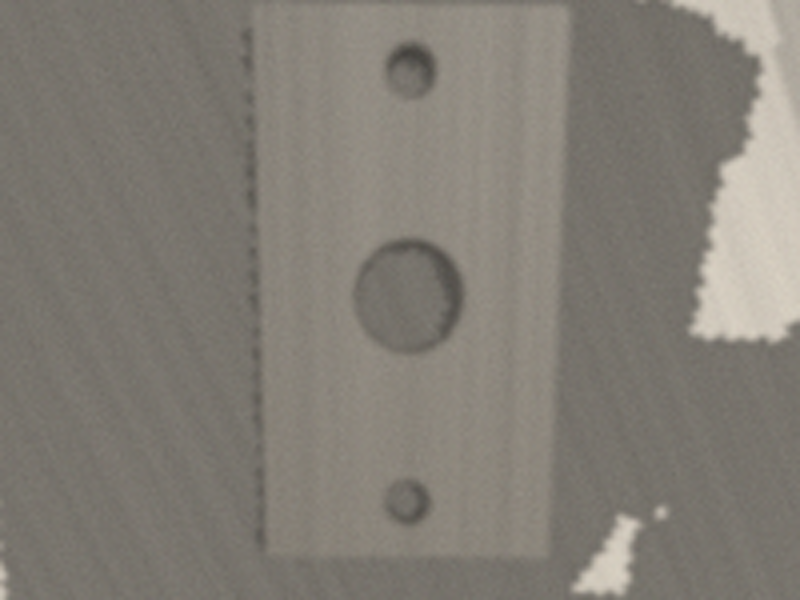

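The plate's holes are at crop (411,70), (409,296) and (408,502), and the tool is almost aligned with it. Next I'll compute the grasp.

Run:
```python
from h import *
c=dict(np.load("pics/w3.npz"))
a=ray(c,np.array([219,31])+np.array([[411,70],[408,502],[409,296]])/4-.375,.009); d=a[0]-a[1]
yw=np.arctan2(-d[0],d[1]); print(a.round(4),a[:2].mean(0),np.linalg.norm(d),yw)
t=a[:2].mean(0); print(plan([t[0],t[1],.003],yw))
```

```text
[[ 0.6288 -0.1253  0.009 ]
 [ 0.5944 -0.1976  0.009 ]
 [ 0.6115 -0.1614  0.009 ]] [ 0.61159004 -0.16147892  0.009     ] 0.08006798223466127 -0.44486673055610454
(array([8.15, 0.14, 9.63]), np.float64(0.007), np.float64(0.12))
```

Emit:
move_arm([
  [4.1, 0.14, 2],
  [8.15, 0.14, 5],
  [8.15, 0.14, 8],
  [8.15, 0.14, 9.6],
  [8.15, 0.14, 9.6],
  [8.15, 0.14, 9.6],
], roll=[0.007, 0.007, 0.007, 0.007, 0.007, 0.007])

```text
time: 4.25
position: [0.6107, -0.1646, 0.0031]
tool_rot: [2.659, 1.672, 0.0]
ft_force: [0.5, -0.4, 0.6]
grip_width: 1.003
grip_force: 0.0
```

Emit:
move_arm([
  [0, 0, 0],
  [0, 0, 0],
  [0, 0, 0],
  [0, 0, 0],
  [0, 0, 0],
  [0, 0, 0],
  [0, 0, 0],
], roll=[0, 0, 0, 0, 0, 0, 0], gripper=4.5, squeeze=30)

```text
time: 4.95
position: [0.6108, -0.1634, 0.0026]
tool_rot: [-2.659, -1.674, 0.0]
ft_force: [-1.0, -0.3, 2.4]
grip_width: 0.66
grip_force: 30.0
```

Emit:
move_arm([
  [0, 0, -3],
  [0, 0, -8],
  [0, 0, -13],
  [0, 0, -17],
  [0, 0, -17],
  [0, 0, -17],
], roll=[0, 0, 0, 0, 0, 0])

```text
time: 5.55
position: [0.6112, -0.1633, 0.1732]
tool_rot: [2.658, 1.674, 0.003]
ft_force: [-0.5, -0.4, -1.9]
grip_width: 0.663
grip_force: 30.0
```

Run:
```python
from h import *
s=pose()[2]; print(s["position"],s["grip_width"],s["ft_force"])
print(plan([.5067,.1303,.165],.188))
```

```text
[ 0.61118165 -0.16327469  0.1731537 ] 0.6626081898025719 [-0.54891596 -0.41904173 -1.93277104]
(array([ 21.96, -22.11,   0.81]), np.float64(-0.635), np.float64(-0.05))
```

Emit:
move_arm([
  [22, -22.1, 0.8],
  [22, -22.1, 0.8],
  [22, -22.1, 0.8],
  [22, -22.1, 0.8],
  [22, -22.1, 0.8],
  [22, -22.1, 0.8],
  [22, -22.1, 0.8],
  [22, -22.1, 0.8],
  [22, -22.1, 0.8],
  [22, -22.1, 0.8],
  [22, -22.1, 0.8],
], roll=[-0.635, -0.635, -0.635, -0.635, -0.635, -0.635, -0.635, -0.635, -0.635, -0.635, -0.635])

```text
time: 6.65
position: [0.5071, 0.1285, 0.1643]
tool_rot: [2.007, 2.417, -0.001]
ft_force: [-0.8, 0.4, -1.3]
grip_width: 0.663
grip_force: 30.0
```

Run:
```python
from h import *
p,R,s=pose(); print(p,s["time"],s["joint_positions"].round(2))
c,im=snap("wrist"); np.savez("pics/w4.npz",**c); cv2.imwrite("pics/w4full.png",im)
q=proj(c,p)[0]; x,y=np.maximum((q-[100,75]).astype(int),0); y=min(y,250); print(q,x,y,R.as_matrix().round(3))
cv2.imwrite("pics/w4.png",cv2.resize(im[y:y+150,x:x+200],(800,600),interpolation=cv2.INTER_CUBIC))
```

```text
[0.50713662 0.1285392  0.16425304] 6.65 [-0.71  0.09  0.44  1.86 -0.04  1.21 -0.08]
[319.88810756 250.64467944] 219 175 [[-0.184  0.983 -0.   ]
 [ 0.983  0.184 -0.001]
 [-0.001 -0.    -1.   ]]
```

View pics/w4.png

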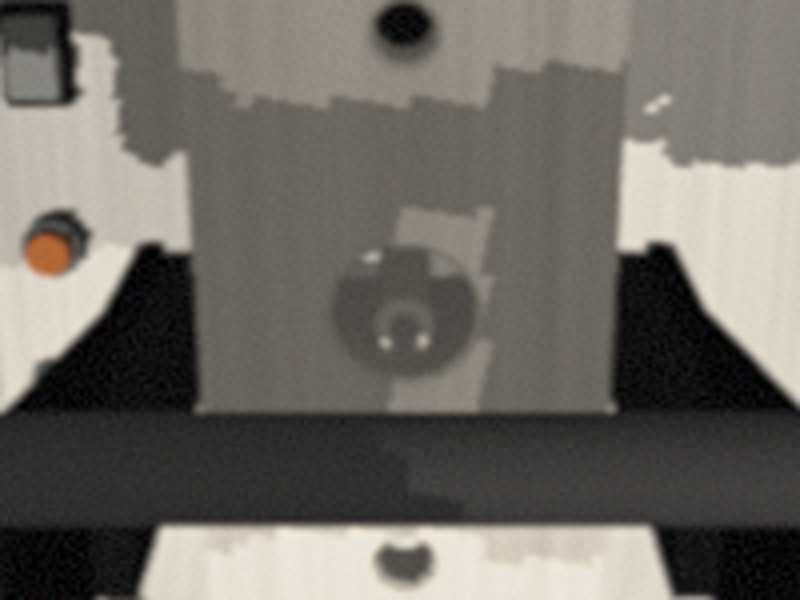

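Run:
```python
from h import *
c=dict(np.load("pics/w4.npz")); z=.1643+.0064
a=ray(c,np.array([219,175])+np.array([[404,25],[404,558],[405,311]])/4-.375,z); d=a[0]-a[1]
print(a.round(4),a[:2].mean(0),np.linalg.norm(d),np.arctan2(-d[0],d[1]))
p,R,s=pose(); print(p, R.inv().apply(a-p).round(4)*100)
off=np.array([.5067,.1303,0])-a[2]; off[2]=0; print("shift for centre hole",R.inv().apply(off)*100)
```

```text
[[0.4992 0.1705 0.1707]
 [0.5139 0.091  0.1707]
 [0.5068 0.1306 0.1707]] [0.50658261 0.13075197 0.1707    ] 0.08079728170410498 0.18259056960255945
[0.5071355  0.12889097 0.16440838] [[ 4.23 -0.01 -0.63]
 [-3.85 -0.03 -0.63]
 [ 0.17 -0.01 -0.63]]
shift for centre hole [-2.74346563e-02 -1.05796426e-02  1.18090670e-05]
```

The plate's centre hole is at crop (405,311), which measures within 0.3 mm of the pins' midpoint with matching yaw. I'll lower it to just above the pins.

Emit:
move_arm([
  [0, 0, 1.5],
  [0, 0, 3],
  [0, 0, 4.2],
  [0, 0, 5],
  [0, 0, 5],
  [0, 0, 5],
  [0, 0, 5],
], roll=[0, 0, 0, 0, 0, 0, 0])

```text
time: 7.4
position: [0.5073, 0.1307, 0.1153]
tool_rot: [2.003, 2.42, 0.002]
ft_force: [-0.6, 1.1, -1.0]
grip_width: 0.662
grip_force: 30.0
```

Run:
```python
from h import *
p,R,s=pose(); print(p,s["ft_force"])
a=p+R.apply([.0017,-.0001,-.0063]); print(a, R.inv().apply(np.array([.5067,.1303,a[2]])-a)*100)
```

```text
[0.50725509 0.13069753 0.11528592] [-0.57861144  1.0881949  -1.02170856]
[0.50683121 0.13234554 0.12158627] [-1.98502774e-01 -5.11006528e-02 -1.26624185e-04]
```

Emit:
move_arm([
  [-0.18, -0.05, 0],
  [-0.18, -0.05, 0],
  [-0.18, -0.05, 0],
  [-0.18, -0.05, 0],
], roll=[0, 0, 0, 0])

```text
time: 7.8
position: [0.5065, 0.1288, 0.1147]
tool_rot: [2.003, 2.42, 0.0]
ft_force: [-0.8, 0.1, -1.8]
grip_width: 0.663
grip_force: 30.0
```

Run:
```python
from h import *
c,im=snap("wrist"); np.savez("pics/w5.npz",**c); cv2.imwrite("pics/w5full.png",im)
p,R,s=pose(); print(p,s["ft_force"],-c["R"].T@c["t"]-p)
a=p+R.apply([.0017,-.0001,-.0063]); print(a, R.inv().apply(np.array([.5067,.1303,a[2]])-a)*100)
q=[219,175]
out=np.zeros((600,800,3),np.uint8)
# centre hole and far hole with the pins/spindle seen through them
out[:,:400]=cv2.resize(im[165:225,300:340],(400,600),interpolation=cv2.INTER_CUBIC)
out[:,400:]=cv2.resize(im[225:285,300:340],(400,600),interpolation=cv2.INTER_CUBIC)
cv2.imwrite("pics/w5.png",cv2.convertScaleAbs(out,alpha=1.6))
```

```text
[0.50651397 0.12878531 0.11465546] [ 0.32081075 -0.92255428 -0.6958842 ] [-0.01468701  0.07785694  0.1630884 ]
[0.50609689 0.13043567 0.12095564] [-2.46037993e-02  5.67108417e-02  7.49041102e-06]
```

View pics/w5.png

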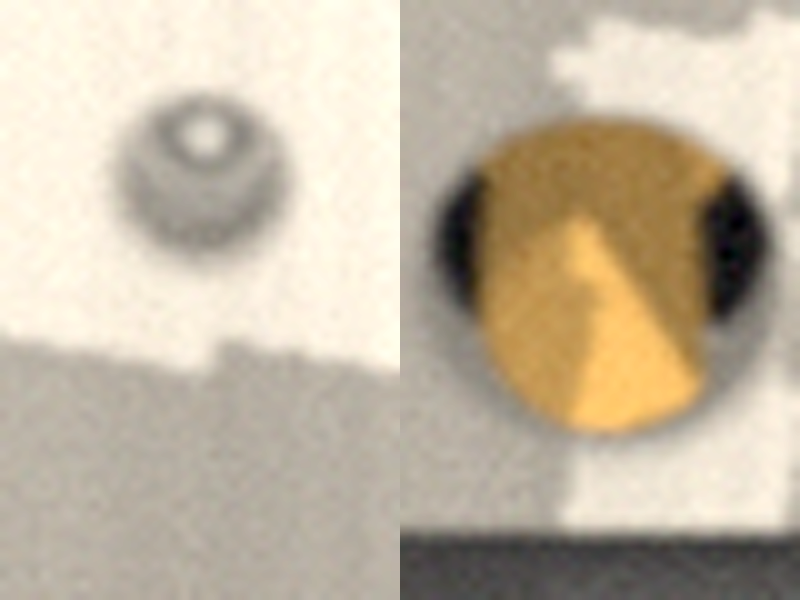

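Run:
```python
from h import *
c=dict(np.load("pics/w5.npz")); f=lambda X,Y,o:np.array([300,o])+np.array([X,Y])/10-.45
p,R,s=pose()
pin=ray(c,f(206,133,165),.1085)[0]; hole=ray(c,f(203,170,165),.1211)[0]
ch=ray(c,f(205,275,225),.1211)[0]; sp=ray(c,f(194,322,225),.125)[0]
for n,v in zip(["pin","hole","ch","sp"],[pin,hole,ch,sp]): print(n,v.round(4))
for d in (pin-hole,sp-ch): d[2]=0; print(R.inv().apply(d)*100)
b=ray(c,np.array([f(185,215,225),f(300,375,225)]),.125); e=b[0]-b[1]; print("flat normal",np.arctan2(-e[0],e[1])+0, b)
```

```text
pin [0.499  0.1695 0.1085]
hole [0.4987 0.1704 0.1211]
ch [0.5062 0.131  0.1211]
sp [0.5058 0.1301 0.125 ]
[-8.61032594e-02  1.65635386e-02 -7.33697183e-06]
[-8.87923136e-02 -6.00944536e-02 -2.18005239e-05]
flat normal 0.7667888816151175 [[0.50412284 0.13620185 0.125     ]
 [0.51204119 0.12798317 0.125     ]]
```

Through the holes the pin tip is at (207,135) and the spindle D at (594,320). The plate needs about 0.8 mm along tool -x, then it can go down.

Emit:
move_arm([
  [-0.08, 0, 0],
  [-0.08, 0, 0.2],
  [-0.08, 0, 0.4],
  [-0.08, 0, 0.6],
  [-0.08, 0, 0.8],
  [-0.08, 0, 1.0],
  [-0.08, 0, 1.2],
  [-0.08, 0, 1.2],
], roll=[0, 0, 0, 0, 0, 0, 0, 0])

```text
time: 8.65
position: [0.5064, 0.1279, 0.1022]
tool_rot: [-2.003, -2.42, 0.001]
ft_force: [-0.4, -0.3, -0.5]
grip_width: 0.664
grip_force: 30.0
```

Emit:
move_arm([
  [0, 0, 0.1],
  [0, 0, 0.2],
  [0, 0, 0.3],
  [0, 0, 0.4],
  [0, 0, 0.5],
  [0, 0, 0.5],
], roll=[0, 0, 0, 0, 0, 0])

```text
time: 9.25
position: [0.5067, 0.128, 0.0976]
tool_rot: [-2.003, -2.42, -0.0]
ft_force: [-0.2, -0.5, -0.3]
grip_width: 0.661
grip_force: 30.0
```

Emit:
move_arm([
  [0, 0, 0.1],
  [0, 0, 0.2],
  [0, 0, 0.2],
], roll=[0, 0, 0])

```text
time: 9.55
position: [0.5067, 0.128, 0.0975]
tool_rot: [-2.003, -2.419, -0.001]
ft_force: [-5.5, -1.8, 12.5]
grip_width: 0.662
grip_force: 30.0
```

The plate is seated, with contact force at the expected height. Release and lift, then go look at the knob.

Emit:
move_arm([
  [0, 0, -0.15],
  [0, 0, -0.15],
  [0, 0, -0.15],
  [0, 0, -0.15],
  [0, 0, -0.15],
], roll=[0, 0, 0, 0, 0], gripper=8.0)

```text
time: 10.05
position: [0.5065, 0.1279, 0.0968]
tool_rot: [-2.003, -2.42, 0.0]
ft_force: [0.0, -0.1, -0.1]
grip_width: 0.908
grip_force: 0.0
```

Emit:
move_arm([
  [0, 0, -1],
  [0, 0, -4],
  [0, 0, -8],
  [0, 0, -10],
  [0, 0, -10],
], roll=[0, 0, 0, 0, 0])

```text
time: 10.55
position: [0.509, 0.1285, 0.2014]
tool_rot: [2.001, 2.417, 0.011]
ft_force: [-0.1, -0.2, -0.1]
grip_width: 0.915
grip_force: 0.0
```

Run:
```python
from h import *
c,im=snap("top"); cv2.imwrite("pics/top1.png",im)
# knob: white line on black; direction in the top picture
k=im[230:262,390:422]; g=cv2.cvtColor(k,cv2.COLOR_BGR2GRAY)
dark=(g<60).astype(np.uint8); M=cv2.moments(dark,True); ce=np.array([M["m10"],M["m01"]])/M["m00"]+[390,230]
print("knob dark centre",ce,ray(c,ce,.017))
# white line ~ crop1 (705,470)-(718,453)
w=ray(c,np.array([225,120])+np.array([[703,472],[719,452]])/3.8,.036); e=w[1]-w[0]; print(w,"nose dir",np.arctan2(e[1],e[0]))
kc=ray(c,ce,.017)[0]; r=w[1]-kc; print("from centre",np.arctan2(r[1],r[0]))
cw,iw=snap("wrist"); cv2.imwrite("pics/w6full.png",iw)
P=[[.5067-.0075*0+x*np.cos(.187)-y*np.sin(.187),.1303+x*np.sin(.187)+y*np.cos(.187),.104] for x,y in [(29,51),(-29,51),(29,-51),(-29,-51),(0,0)] for x,y in [(x/1000,y/1000)]]
print(proj(cw,P).round(1), pose()[0])
```

```text
knob dark centre [404.64150943 246.86320755] [[ 0.42238644 -0.27400507  0.017     ]]
[[ 0.42757556 -0.28410775  0.036     ]
 [ 0.44167525 -0.29550256  0.036     ]] nose dir -0.6796970547862278
from centre -0.8394979694855681
[[354.  140.1]
 [283.2 140.2]
 [350.5 253.2]
 [287.1 253.4]
 [318.7 199.8]] [0.506788   0.12798255 0.19760489]
```

Run:
```python
from h import *
print(plan([.480,-.329,.13],.81))
```

```text
(array([-44.4 , -11.18,   6.73]), np.float64(-0.622), np.float64(-0.08))
```

Emit:
move_arm([
  [-44.4, -11.2, 6.7],
  [-44.4, -11.2, 6.7],
  [-44.4, -11.2, 6.7],
  [-44.4, -11.2, 6.7],
  [-44.4, -11.2, 6.7],
  [-44.4, -11.2, 6.7],
  [-44.4, -11.2, 6.7],
  [-44.4, -11.2, 6.7],
  [-44.4, -11.2, 6.7],
  [-44.4, -11.2, 6.7],
  [-44.4, -11.2, 6.7],
  [-44.4, -11.2, 6.7],
  [-44.4, -11.2, 6.7],
  [-44.4, -11.2, 6.7],
], roll=[-0.62, -0.62, -0.62, -0.62, -0.62, -0.62, -0.62, -0.62, -0.62, -0.62, -0.62, -0.62, -0.62, -0.62])

```text
time: 12.05
position: [0.4803, -0.3271, 0.1298]
tool_rot: [-1.165, -2.917, -0.002]
ft_force: [0.1, -0.2, -1.2]
grip_width: 0.921
grip_force: 0.0
```

Run:
```python
from h import *
p,R,s=pose(); print(p,s["time"],s["joint_positions"].round(2))
c,im=snap("wrist"); np.savez("pics/w7.npz",**c); cv2.imwrite("pics/w7full.png",im)
q=proj(c,[.4224,-.274,.036])[0]; x,y=np.maximum((q-[50,40]).astype(int),0);print(q,x,y)
k=cv2.resize(im[y:y+80,x:x+100],(800,640),interpolation=cv2.INTER_CUBIC)[:600]
cv2.imwrite("pics/w7.png",cv2.convertScaleAbs(k,alpha=1.8))
```

```text
[ 0.48031648 -0.32713603  0.12979894] 12.05 [-0.12  0.3   0.8   1.77 -0.23  1.17  1.56]
[318.65189318 107.93850403] 268 67
```

View pics/w7.png

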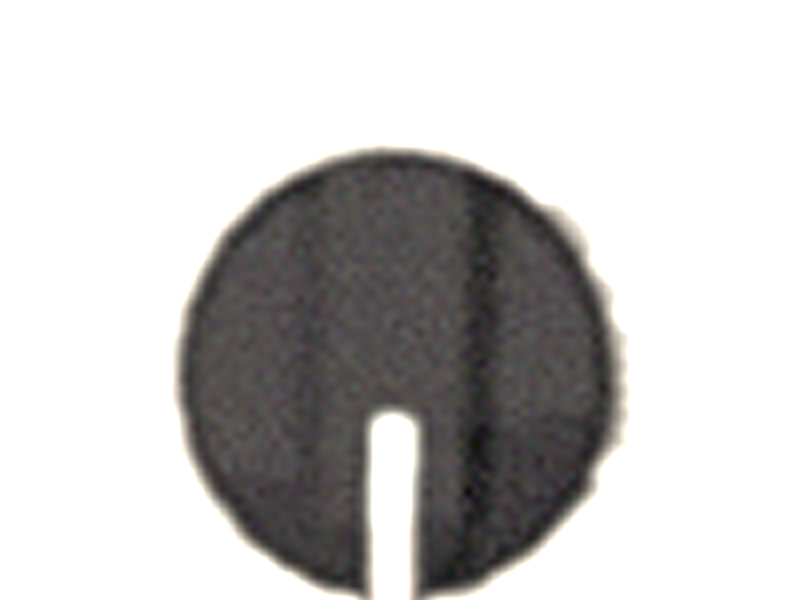

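The white line runs straight down from (393,412), so the nose points along tool -x and is aligned. The skirt centre is at crop (395,372).

Run:
```python
from h import *
c=dict(np.load("pics/w7.npz")); o=np.array([268,67]); P=lambda X,Y:o+np.array([X,Y])/8-.44
k=ray(c,P(395,371),.017)[0]; w=ray(c,np.array([P(393,412),P(391,590)]),.036); e=w[1]-w[0]
nd=np.arctan2(e[1],e[0]); print(k,w,"nose",nd)
print(plan([k[0],k[1],.0195],nd+np.pi/2), pose()[1].inv().apply(w-pose()[0])*100)
```

```text
[ 0.42433531 -0.27795468  0.017     ] [[ 0.42690936 -0.28048222  0.036     ]
 [ 0.43940785 -0.29275529  0.036     ]] nose -0.7762983739425251
(array([ 7.46, -0.29, 11.05]), np.float64(0.016), np.float64(1.56)) [[ 7.09819247 -0.29044119  9.40252221]
 [ 5.34673578 -0.318793    9.40168446]]
```

Emit:
move_arm([
  [3.7, -0.3, 2],
  [7.45, -0.3, 5],
  [7.45, -0.3, 8],
  [7.45, -0.3, 10],
  [7.45, -0.3, 11],
  [7.45, -0.3, 11],
  [7.45, -0.3, 11],
], roll=[0.016, 0.016, 0.016, 0.016, 0.016, 0.016, 0.016], gripper=5)

```text
time: 12.8
position: [0.4245, -0.2802, 0.0208]
tool_rot: [1.192, 2.906, -0.0]
ft_force: [-0.1, -0.7, 0.5]
grip_width: 0.58
grip_force: 0.0
```

Run:
```python
from h import *
p,R,s=pose(); print(p,s["ft_force"],s["grip_width"]); print(plan([.4243,-.278,.0195],-.776+np.pi/2))
```

```text
[ 0.42446756 -0.28016528  0.02083607] [-0.13754794 -0.72127199  0.53601626] 0.5798817569116014
(array([0.16, 0.14, 0.13]), np.float64(-0.002), np.float64(1.54))
```

Emit:
move_arm([
  [0.15, 0.14, 0.1],
  [0.15, 0.14, 0.1],
  [0.15, 0.14, 0.1],
], roll=[0, 0, 0])

```text
time: 13.1
position: [0.4241, -0.2779, 0.0196]
tool_rot: [1.192, 2.906, 0.0]
ft_force: [-0.2, 0.4, 0.4]
grip_width: 0.573
grip_force: 0.0
```

Emit:
move_arm([
  [0, 0, 0],
  [0, 0, 0],
  [0, 0, 0],
  [0, 0, 0],
  [0, 0, 0],
  [0, 0, 0],
  [0, 0, 0],
], roll=[0, 0, 0, 0, 0, 0, 0], gripper=0.5, squeeze=45)

```text
time: 13.8
position: [0.4237, -0.2778, 0.019]
tool_rot: [1.193, 2.906, 0.0]
ft_force: [-0.6, -1.5, 0.6]
grip_width: 0.158
grip_force: 45.0
```

Emit:
move_arm([
  [0, 0, -2],
  [0, 0, -6],
  [0, 0, -11],
  [0, 0, -16],
  [0, 0, -18],
  [0, 0, -18],
  [0, 0, -18],
], roll=[0, 0, 0, 0, 0, 0, 0])

```text
time: 14.5
position: [0.4233, -0.2775, 0.1986]
tool_rot: [-1.192, -2.906, -0.001]
ft_force: [-0.4, 0.7, -2.1]
grip_width: 0.159
grip_force: 45.0
```

Run:
```python
from h import *
p,R,s=pose(); print(p,s["grip_width"],s["joint_positions"][6]); 
print(plan([.5063,.1302,.21],.767+np.pi/2))
c,im=snap("wrist"); np.savez("pics/w8.npz",**c); cv2.imwrite("pics/w8full.png",im)
# white line in hand (top at TCP height +~.016)
hsv=cv2.cvtColor(im,cv2.COLOR_BGR2GRAY); q=proj(c,p+[0,0,.0155])[0]; print(q)
```

```text
[ 0.42333586 -0.27749116  0.19855139] 0.15927263491479549 1.3390319160336197
(array([22.73, 34.85, -1.11]), np.float64(-1.546), np.float64(1.34))
[321.01955076 263.90284199]
```

Emit:
move_arm([
  [22.7, 34.9, -1.1],
  [22.7, 34.9, -1.1],
  [22.7, 34.9, -1.1],
  [22.7, 34.9, -1.1],
  [22.7, 34.9, -1.1],
  [22.7, 34.9, -1.1],
  [22.7, 34.9, -1.1],
  [22.7, 34.9, -1.1],
  [22.7, 34.9, -1.1],
  [22.7, 34.9, -1.1],
  [22.7, 34.9, -1.1],
  [22.7, 34.9, -1.1],
  [22.7, 34.9, -1.1],
  [22.7, 34.9, -1.1],
  [22.7, 34.9, -1.1],
  [22.7, 34.9, -1.1],
], roll=[-1.546, -1.546, -1.546, -1.546, -1.546, -1.546, -1.546, -1.546, -1.546, -1.546, -1.546, -1.546, -1.546, -1.546, -1.546, -1.546])

```text
time: 16.15
position: [0.5071, 0.13, 0.21]
tool_rot: [-1.175, 2.913, 0.0]
ft_force: [1.3, 0.6, -1.4]
grip_width: 0.157
grip_force: 45.0
```

Run:
```python
from h import *
p,R,s=pose(); print(p,s["time"],s["joint_positions"].round(2),s["ft_force"])
print(plan([.5063,.1302,.16],.767+np.pi/2))
c,im=snap("wrist"); np.savez("pics/w9.npz",**c); cv2.imwrite("pics/w9full.png",im)
g=cv2.cvtColor(im,cv2.COLOR_BGR2GRAY); q=proj(c,p+[0,0,.0165])[0].astype(int); print(q)
for r in range(q[1]-44,q[1]+50,4): print(r,g[r,q[0]-32:q[0]+33:2])
```

```text
[0.50710761 0.12995789 0.21002987] 16.15 [-0.71  0.05  0.42  1.8  -0.02  1.3   2.06] [ 1.32396228  0.57070067 -1.35302893]
(array([0.04, 0.07, 5.  ]), np.float64(-0.0), np.float64(2.06))
[321 267]
223 [20 10 15  9  5 12 18  5 22 21  7  9 18 15 16 12 21  2 15 19  1  2 16 21
 31 16 17 11 16  7 10 15 64]
227 [23  5  8  7  9 21 15  7 16  2 11  7 16 12 14 12 14 15 13 20 17 17 14 16
 12  9 16 22 16 20  6 17 17]
231 [ 8  5 13  2  7 10 11  3 13 14 11  7 17  5 16 21 20 10  3 12 21 14 13 21
 14  7 17 12 17 20  6 14 20]
235 [ 6  2 17 19 16  9  1 11 18 12 12 16 17  6 17 12 19 17 20 19 15 12 16 22
 13 17 16 17  8 10  6 17  9]
239 [12  2 16 13  3  6 10 19 22 16 12 15  3 11 13  6 22  6 14 10 18 26  8  7
 23 18  8 11  7 17 19 15 14]
243 [10 15 11 12 17 18 16 13 17 14 10 18 17 10 16 12 15 16 10 23 19 20 18 16
 16 11 16 13  6  4 17  7  6]
247 [19  4 14  4  2 17  5 12 26 19 21 28 19 29 29 23 22 11 16 15 11 16 11 17
 14 15 21  8  7  1 13 14 20]
251 [11 10 11 11 19 11 17 18 20 13 13 11 11 10 11 19 20 12 12 28 16 17 12 10
 16 24 13 12  9  2  1  4 13]
255 [14 13 12  9 19 19 16 21 23 13  0 11 14  4 13 12 11
[... 1039 characters left out ...]
 99 95 92 95 95 96 95 92 96 97 95 97 93 95
 87 56 44 50 52 47 48 52 47]
299 [96 99 95 95 94 93 94 91 95 96 95 97 94 95 94 94 92 95 93 95 97 99 86 58
 49 48 44 48 48 49 47 48 48]
303 [89 89 92 89 91 86 89 86 90 85 87 89 91 91 88 90 88 90 88 84 77 55 43 45
 41 42 47 49 47 49 49 45 46]
307 [ 31  28  28  39  33  31  36  34  45 103 133 101  94  86  71  92  99  74
  82  92 112 128  91  48  31  22  28  27  23  17  19  22  18]
311 [ 17   2  22  19  23  25  23  23  54 150 177 168 159 158 136 111 110  83
  87  92 101 100  98  72  17  21  17  21  33  10  16   8   0]
315 [  5  10  20  26  16  22  28  22  51 127 182 190 185 177 171 164 157 149
 135 126 101  88  91  65  16  17  19  25  20  15   7   7  10]
```

Run:
```python
from h import *
p,R,s=pose(); c=dict(np.load("pics/w9.npz"))
im=cv2.cvtColor(cv2.imread("pics/w9full.png"),cv2.COLOR_BGR2GRAY); print(im[266:279,317:324].mean(1).round())
for z in (.0165,.017): print(proj(c,p+R.apply([[-.0036,0,-z],[-.0026,0,-z]])))
```

```text
[13. 15.  9. 11. 13. 14. 11. 24. 53. 84. 92. 85. 59.]
[[321.76932038 273.22343532]
 [321.76907203 271.53972116]]
[[321.7750049  273.70809633]
 [321.77476592 272.02032681]]
```

Emit:
move_arm([
  [0, 0.05, 2],
  [0, 0.05, 4],
  [0, 0.05, 5.5],
  [0, 0.05, 6],
  [0, 0.05, 6.1],
  [0, 0.05, 6.1],
  [0, 0.05, 6.1],
], roll=[0, 0, 0, 0, 0, 0, 0])

```text
time: 16.9
position: [0.5075, 0.1306, 0.1501]
tool_rot: [-1.175, 2.912, 0.0]
ft_force: [-0.2, 0.8, -1.8]
grip_width: 0.157
grip_force: 45.0
```

Run:
```python
from h import *
p,R,s=pose(); print(p,s["ft_force"]); print(plan([.5063,.1301,.132],.767+np.pi/2))
```

```text
[0.5074759  0.13061985 0.15005208] [-0.24466843  0.77907336 -1.77708836]
(array([0.12, 0.05, 1.8 ]), np.float64(0.0), np.float64(2.08))
```

Emit:
move_arm([
  [0.1, 0.05, 0.2],
  [0.1, 0.05, 0.4],
  [0.1, 0.05, 0.6],
  [0.1, 0.05, 0.8],
  [0.1, 0.05, 0.9],
  [0.1, 0.05, 0.9],
], roll=[0, 0, 0, 0, 0, 0])

```text
time: 17.5
position: [0.5056, 0.13, 0.1398]
tool_rot: [1.176, -2.913, 0.0]
ft_force: [0.3, -0.9, -1.3]
grip_width: 0.157
grip_force: 45.0
```

It entered the bore with no force. I'll keep going down.

Emit:
move_arm([
  [0, 0, 0.2],
  [0, 0, 0.4],
  [0, 0, 0.6],
  [0, 0, 0.8],
  [0, 0, 0.9],
  [0, 0, 1.0],
  [0, 0, 1.0],
], roll=[0, 0, 0, 0, 0, 0, 0])

```text
time: 18.2
position: [0.5058, 0.1301, 0.1301]
tool_rot: [-1.176, 2.913, 0.0]
ft_force: [1.1, -0.3, -0.6]
grip_width: 0.159
grip_force: 45.0
```

Emit:
move_arm([
  [0, 0, 0],
  [0, 0, 0],
  [0, 0, 0.1],
  [0, 0, 0.2],
  [0, 0, 0.3],
  [0, 0, 0.4],
  [0, 0, 0.5],
  [0, 0, 0.5],
  [0, 0, 0.5],
], roll=[0, 0, 0, 0, 0, 0, 0, 0, 0])

```text
time: 19.1
position: [0.5059, 0.1301, 0.1256]
tool_rot: [-1.176, 2.913, 0.0]
ft_force: [-2.0, 0.3, 5.7]
grip_width: 0.155
grip_force: 45.0
```

Emit:
move_arm([
  [0, 0, 0.05],
  [0, 0, 0.1],
  [0, 0, 0.1],
  [0, 0, 0.1],
  [0, 0, 0.1],
  [0, 0, 0.1],
], roll=[0, 0, 0, 0, 0, 0])

```text
time: 19.7
position: [0.5059, 0.1301, 0.1248]
tool_rot: [-1.176, 2.913, 0.0]
ft_force: [-2.3, -0.2, 7.2]
grip_width: 0.158
grip_force: 45.0
```

Run:
```python
from h import *
for i in range(3):
    c,im=snap("top"); p,R,s=pose(); print(p,s["ft_force"])
cv2.imwrite("pics/end.png",im)
```

```text
[0.50597743 0.13015216 0.12478174] [-3.16521644 -0.94804274  7.06226493]
[0.50596136 0.13013915 0.12477482] [-2.415731   -1.09904171  6.9854491 ]
[0.50595209 0.13011602 0.12476634] [-2.67157573 -0.70006934  7.29503826]
```

```bash
python3 -c "
from bench import workorder
print(workorder.close_job())"
```

```text
the job is handed in; nothing more can be done
None
```

I handed the job in at about 20 s, before the 58 s limit. By position and force readings the plate is seated on the rim, and the knob is home and held pressed in about 5 mm of its 6 mm. I touched nothing else, but I didn't check the final picture and no verdict came back.

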